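# Load a sleeve into the marking gutter: close the stop, push it up past the catch

### The job

Make the next sleeve ready for marking in the sloping gutter. First push the stop arm round with a fingertip until it lies fully across the top end of the gutter, against its pin; then, from behind, push the steel sleeve that lies at the low end up the gutter past the spring catch, so that it stays at the top between the catch and the stop arm and does not roll back. Push only: never lift the sleeve or take it out of the gutter, and leave the things lying about as they are.

Things in the scene. Friction and masses are not known exactly. Their poses are not given: they have to be found in the camera images.
- gutter: fixed aluminium channel sloping up at 5 degrees on a dark base plate. Origin: middle of the channel floor at its low end. x: uphill along the floor; y: across, left when looking uphill; z: square to the floor, up. All offsets here are in this tilted frame, mm. Floor x = 0 to 280, 44 wide; side walls 4 thick, 8 high above the floor; lip across the low end (x = -5 to 0) 12 high.
- sleeve: loose steel tube, 50 mm outside, 30 mm bore, 40 mm long, 0.15 to 0.26 kg, low friction; origin at its centre, 25 mm above the floor; its axis (own y) lies across the gutter. Rolls freely. Starts against the low lip, centre at x = 21; below the catch it rolls down when let go. Seated: centre at x = 221 (resting back on the catch) to 226 (touching the stop arm).
- stop_arm (a joint): turn of the stop arm, rad. 0: straight across the gutter (pointing to -y) against its pin, the end of its travel. Grows as it opens, its tip swinging downhill: at 1.57 it points downhill (-x) beside the gutter, at 2.6 (limit) outwards, away from it. Starts open; stays where it is left; about 1 N at its tip moves it. Once the sleeve is up at the top, it is in the way of the closing arm.
- stop_pivot (a point): on the stop arm's turning axis, at x = 256, y = 38, z = 23 of the gutter, above a block outside the left wall. The arm is a steel bar 10 mm wide that reaches 66 mm from this axis and lies 16 to 30 mm above the floor plane; its round hub here is 18 mm across
- stop_tip (a point): point in the stop arm 58 mm from its axis, half-way up the bar (z = 23), under a black knob 14 mm thick whose top is at z = 48. Closed, the arm lies against a steel pin (7 mm thick, top at z = 28) on the right wall at x = 264
- catch (a joint): spring catch: steel tongue 44 mm long, 15 mm wide, in a slot in the middle of the floor, hinged at its downhill end (x = 160) and rising uphill to its free end. 0 rad: sprung up; 0.19: pressed flat into the floor by the sleeve passing over it. About 1 N at its tip presses it; it springs up again behind the sleeve.
- catch_tip (a point): middle of the upper edge of the catch's free end, at x = 203, 7 mm above the floor when sprung up
- usb_stick: black USB stick, 52 x 18 x 9 mm, lying on the worktop to the left; origin under its centre; not part of the job
- hex_key_0: small grey hex key, 83 x 26 x 7 mm, lying on the worktop beside the gutter; origin under its centre; not part of the job
- part_flange_0: round light grey flange, 62 mm across, 21 mm high, on the worktop beside the gutter; origin under its centre; not part of the job
- part_bush_4: cream bush, 24 mm across, 25 mm high, standing on the worktop beside the gutter; origin under its centre; not part of the job
- dust_brush: flat dust brush with wooden handle, 158 x 30 x 12 mm, lying on the worktop beside the gutter; origin under its centre; not part of the job
- screwdriver_red: screwdriver with red handle, 162 mm long, 22 mm thick, lying on the worktop to the left; origin under its centre; not part of the job
Not all that is in view belongs to the job. There is more than one size of the sleeve; the job needs the larger.

How it is judged:
On the way, in this order (a step that is already met when the one before it is completed fails the run):
1. the stop arm lies across the top end against its pin, the sleeve still below the catch (value of joint stop_arm below 0.06 rad and x of sleeve in the frame of gutter below 0.2 m), for 0.2 s.
2. the sleeve is past the catch, between catch and stop arm (x of sleeve in the frame of gutter between 0.215 and 0.231 m and z of sleeve in the frame of gutter between 0.021 and 0.029 m and y of sleeve in the frame of gutter between -0.006 and 0.006 m and value of joint catch below 0.05 rad), for 0.2 s.
At the end, for the whole second after the job is handed in: The stop arm is within 0.06 rad of its closed position; the sleeve is at rest on the channel floor, lying across the gutter, its centre 215 to 231 mm up the floor (between catch and stop arm), and the catch has sprung up behind it (within 0.05 rad) (all of step 2 and value of joint stop_arm below 0.06 rad and angle between the y axis of sleeve and the y axis of gutter, either way round below 0.1 rad and linear speed of sleeve below 0.02 m/s and angular speed of sleeve below 0.6 rad/s); the robot touches nothing.
It fails at once if the sleeve is lifted (its centre more than 38 mm above the channel floor) or comes out of the gutter (z of sleeve in the frame of gutter above 0.038 m or z of sleeve in the frame of gutter below 0.015 m or x of sleeve in the frame of gutter above 0.26 m or x of sleeve in the frame of gutter below 0 m).
It fails at once if one of the things lying about is moved more than 15 mm (distance of any of usb_stick, hex_key_0, part_flange_0, part_bush_4, dust_brush, screwdriver_red from where it was at the start of the episode above 0.015 m).
It also fails if it takes over 58 s, if anything falls off the work surface, if the arm or the gripper's body presses on something with over 40 N, if the wrist force passes 120 N, or if a joint passes its speed limit or range.

### The arm

A 6-joint arm with a two-finger parallel gripper is mounted at the origin on a cart in front of the work surface, level with it; the furniture and walls round the work are solid. World frame = base frame: x ahead of the robot, y to its left, z up, the work surface at z = 0. Lengths are in m, angles in rad, forces in N, time in s.
With the tool pointing down it reaches from about 0.35 to 0.925 m from the base axis. Payload 6.4 kg.
Tool frame: the origin (TCP) lies between the finger pads; the fingertips stand manip.tip_reach ahead of it and the grasp point (between the pads) lies 3 mm ahead of it (manip.tip_reach is the distance from the TCP to the fingertips, in m); z points along the fingers, y is the line along which they close (so a half turn about z gives the same grasp; the last joint's range is limited). The gripper opens to 94 mm and grips with 3 to 60 N. Pads are 16 mm wide; open, the fingers measure 119 mm over their backs; the gripper's body (75 mm by 177 mm) begins 78 mm behind the grasp point.
Start: joints at [1.013, 0.245, 1.558, -0, 1.339, -0.174], TCP at [0.243, 0.603, 0.227] pointing down, gripper open.
Joint ranges: [-3.13, 3.13], [-1.02, 2.26], [0.13, 2.54], [-0.95, 4.09], [0.21, 2.88], [-2.74, 2.74]. Speed limits (rad/s): [2.57, 2.57, 3.14, 3.14, 3.14, 3.14].

### API

Orientations are given as a unit quaternion [w, x, y, z].
In Python, from station import manip gives the robot as it stands. The module is installed in compiled form; this text tells all that it offers.
- The arm moves only by the shell command python3 -m jog 'ROWS' [FORCE]. ROWS is JSON, a list of rows, each a list of 7 numbers: the shift along the world's x, y, z in m, then the turn, a rotation vector about the world's x, y, z in degrees, then the gripper command: -1 is shut, 1 is fully open, values between are in proportion. A call has 1 to 5 rows; each row is the pose to reach, as a shift and turn from the pose commanded when the call began; what a row does not reach only later rows make up. A row lasts 1/8 s, in which the tool goes at most 62.5 mm and 10.7 degrees, less where a joint would pass 70% of its speed; a pose out of reach is approached as far as the arm can. A call with a gripper value outside its range is refused whole. The fingers move at their own pace and stop on an object; FORCE is the grip in N (left out, the last holds). Time passes only in rows, so rows that repeat a pose let the fingers close. It gives the time, the measured TCP pose, the force, the opening and the grip force at its end, in the units of the state.
- manip.get_obs(): the state, without advancing time (a new reading comes with each control period).
- manip.capture(name): name is "side" or "top"; returns the picture (400x640x3 uint8, red, green, blue); there is no depth.
- manip.calibration(name): a dict with "fovy" (degrees; the focal length in pixels is half the picture's height over the tangent of half this angle, whatever the lens; pixels are square), "cx", "cy" (the principal point, pixels), "k1" (the pictures are not rectified: a ray, as slopes to the right and down, at radius r is drawn at 1 + k1 r^2 times it, then the intrinsics apply), "xyz" and "rotation" of the camera in the world. Camera axes: x right, y down, z forward; pixel columns grow to the right and rows downward; lengths in m; the calibration is good to about 2 mm. A picture is of the moment at which its call begins. calibration takes no time and is no camera call.
- manip.close_job(): hands the job in; it is judged then, once.
Trained networks look in the newest picture that a camera, given by its name, has taken for a name from the list of things; names that differ only in an ending like _2 or _b are one class to them, and where a whole thing is asked for, a point or a joint stands for the part that bears it (a point fixed in the world has none). Each returns a list of dicts, best first, with "p" (0 to 1); they miss things now and then, are a little off and sometimes report something else, mostly with a low value. They report only what shows in the picture. A call takes as long as a camera call. They do not tell look-alikes from the thing itself.
- manip.silhouettes(camera, name): "region" (400x640 bool, what is visible of it) and "position" ([column, row] in pixels, amid what is visible of it).
- manip.tip_of(camera, name): "position" ([column, row] in pixels: a listed point, or the origin of a listed thing).
The state is a dict: "time": time; "joint_positions": joint angles; "dq": joint speeds; "joint_efforts": joint torques, N m; "ee_pos": TCP position; "orientation": TCP orientation; "force": force on the tool from outside, world axes, zero at the start; "moment": the same for the moment, N m; "opening": finger opening in m; "finger_force": force on a finger pad.
Only numpy, scipy, OpenCV 4.12 (cv2) and the standard library are available. Lean on these libraries where they do the work, as an engineer would, in place of code of your own. Each camera call takes 0.05 s, during which the arm holds its last target. There are 200 camera calls.

## Working session

There is one attempt and no reset: what is moved stays moved. The work goes in short steps, Python scripts to look and compute and a shell command to move; the robot and the scene stay as the last step left them, time stands still between calls to the robot, and variables do not carry over. Pictures are saved under pics/ and viewed, at most 10 in all, crops included, and the job is handed in when it is done.

```bash
mkdir -p pics; cat > h.py <<'E'
import numpy as np, cv2
from station import manip
def cal(n):
    c=manip.calibration(n); f=200/np.tan(np.radians(c["fovy"])/2)
    return c,f,np.array(c["xyz"]),np.array(c["rotation"])
def rot(R):
    R=np.array(R,float)
    if R.shape==(3,3): return R
    from scipy.spatial.transform import Rotation as Q
    return Q.from_quat([R[1],R[2],R[3],R[0]]).as_matrix()
def ray(n,px):
    c,f,o,R=cal(n); R=rot(R)
    d=np.array([(px[0]-c["cx"])/f,(px[1]-c["cy"])/f]); u=d.copy()
    for _ in range(30): u=d/(1+c["k1"]*(u@u))
    v=R@np.array([u[0],u[1],1]); return o,v/np.linalg.norm(v)
def proj(n,P):
    c,f,o,R=cal(n); q=rot(R).T@(np.array(P)-o); u=q[:2]/q[2]
    u=u*(1+c["k1"]*(u@u)); return np.array([u[0]*f+c["cx"],u[1]*f+c["cy"]])
def plane(n,px,z):
    o,v=ray(n,px); return o+v*(z-o[2])/v[2]
def tri(p,q):
    o1,v1=ray("side",p);o2,v2=ray("top",q)
    A=np.stack([v1,-v2],1); s=np.linalg.lstsq(A,o2-o1,rcond=None)[0]
    a,b=o1+s[0]*v1,o2+s[1]*v2; return (a+b)/2,np.linalg.norm(a-b)
E
python3 - <<'E'
from h import *
np.set_printoptions(precision=4,suppress=True)
for n in("side","top"):
    cv2.imwrite(f"pics/{n}0.png",manip.capture(n)[:,:,::-1]); print(n,manip.calibration(n))
    for k in["gutter","sleeve","stop_pivot","stop_tip","catch_tip","usb_stick","hex_key_0","part_flange_0","part_bush_4","dust_brush","screwdriver_red"]:
        print(k,[(np.round(d["position"],1).tolist(),round(d["p"],2)) for d in manip.tip_of(n,k)][:4])
print(manip.tip_reach,manip.get_obs())
E
```

```text
side {'fovy': 52.91709211503578, 'cx': 315.769797439645, 'cy': 207.61568740198618, 'k1': -0.10074256756881286, 'xyz': array([0.5524, 0.8876, 0.3875]), 'rotation': array([ 0.0243, -0.0259,  0.8334, -0.5515])}
gutter [([354.6, 190.0], 0.57), ([300.2, 206.5], 0.29)]
sleeve [([274.6, 247.8], 0.71), ([351.1, 180.7], 0.63), ([335.8, 200.8], 0.45), ([339.3, 276.4], 0.41)]
stop_pivot [([316.2, 207.7], 0.72)]
stop_tip [([334.9, 200.9], 0.89)]
catch_tip []
usb_stick [([385.7, 248.3], 0.62)]
hex_key_0 [([323.8, 193.0], 0.44)]
part_flange_0 [([300.7, 205.6], 0.57), ([334.9, 276.2], 0.37)]
part_bush_4 [([297.2, 212.6], 0.49), ([318.1, 204.9], 0.17)]
dust_brush [([266.0, 228.1], 0.95)]
screwdriver_red [([336.8, 276.6], 0.62)]
top {'fovy': 47.50340249175404, 'cx': 325.0981373173012, 'cy': 190.6741727419966, 'k1': 0.040705476437056125, 'xyz': array([0.4272, 0.0863, 0.9257]), 'rotation': array([ 0.0796, -0.699 ,  0.7063, -0.0788])}
gutter [([417.9, 245.3], 0.91), ([321.0, 149.2], 0.52), ([295.9, 200.1], 0.23)]
sleeve [([410.3, 237.6], 0.91), ([257.1, 168.9], 0.51)]
stop_pivot [([325.8, 194.6], 0.71),
[... 163 characters left out ...]
[413.4, 205.5], 0.7)]
part_flange_0 [([382.2, 178.1], 0.74), ([413.9, 201.8], 0.5)]
part_bush_4 [([356.2, 177.0], 0.6)]
dust_brush [([321.3, 148.9], 0.85)]
screwdriver_red [([228.2, 225.5], 0.61)]
0.022 {'time': 1.2, 'joint_positions': array([ 1.0129,  0.2451,  1.5578,  0.    ,  1.3387, -0.1741]), 'dq': array([-0.0008, -0.0008,  0.0005, -0.0022,  0.0004, -0.0018]), 'joint_efforts': array([ -0.0025, -41.5837, -31.4868,   0.0683,   0.029 ,  -0.    ]), 'ee_pos': array([0.2434, 0.6027, 0.2275]), 'orientation': array([-0.    ,  0.1907,  0.9816, -0.    ]), 'force': array([-0.3014,  0.311 , -0.3653]), 'moment': array([ 0.0146,  0.0407, -0.0061]), 'finger_force': 0.0, 'opening': 0.09410342814421359}
```

```bash
python3 - <<'E'
import cv2
a=cv2.imread("pics/side0.png")[150:310,220:440];b=cv2.imread("pics/top0.png")[110:310,200:460]
cv2.imwrite("pics/side0c.png",cv2.resize(a,None,fx=3.6,fy=3.6,interpolation=cv2.INTER_CUBIC))
cv2.imwrite("pics/top0c.png",cv2.resize(b,None,fx=3,fy=3,interpolation=cv2.INTER_CUBIC))
E
```

```text
(no output)
```

View pics/side0c.png

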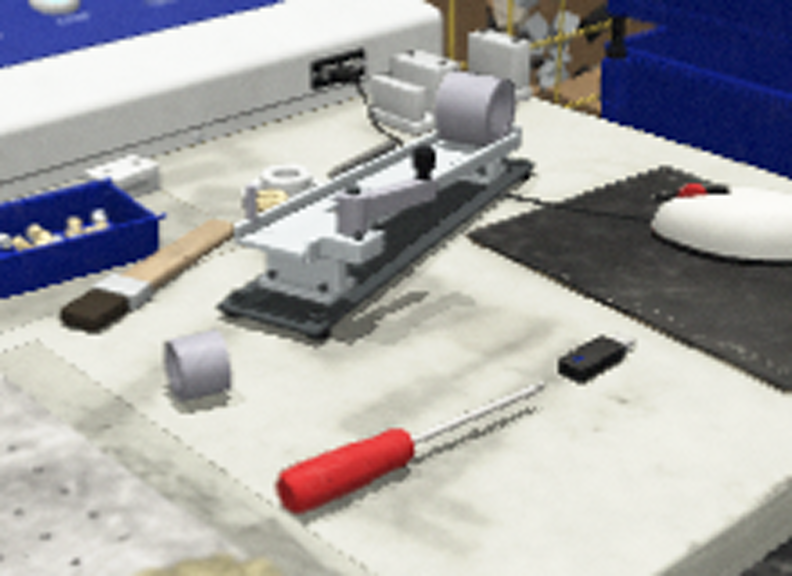

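View pics/top0c.png

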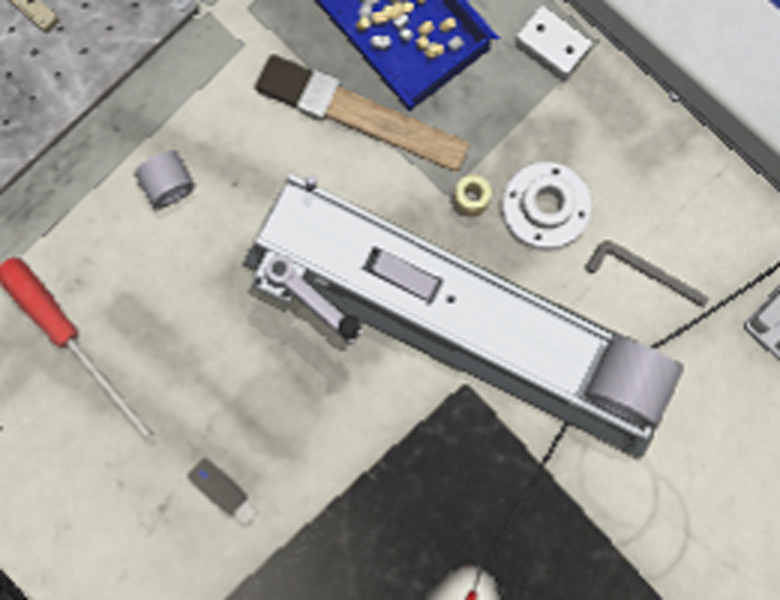

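The larger sleeve is the one in the gutter, at top (410,237) and side (352,180). The look-alike at top (255,169) and side (275,250) is smaller and lies loose on the worktop, so I leave it alone. The stop arm's hub is at top (293,199) and its knob at top (316,219). The hub end is uphill, on the left of the top picture.

Next I fit the gutter pose.

```bash
cat > fit.py <<'E'
from h import *
from scipy.optimize import least_squares
from scipy.spatial.transform import Rotation as Q
obs=[("top",(21,0,25),(410.3,237.6)),("side",(21,0,25),(351.1,180.7)),("top",(256,38,23),(294.2,200.)),("side",(256,38,23),(316.2,207.7)),
("top",(264,-24,28),(303.7,171.5)),("top",(203,0,7),(325.5,198.6)),("top",(280,-26,8),(296.7,170)),("top",(280,26,8),(284,192.7))]
def T(p):
    R=Q.from_euler("ZY",[p[3],-np.radians(5)]).as_matrix(); return R,np.array(p[:3])
def g2w(p,P): R,t=T(p); return R@(np.array(P)/1000)+t
def res(p): return np.concatenate([proj(n,g2w(p,P))-q for n,P,q in obs])
if __name__=="__main__":
    np.set_printoptions(precision=4,suppress=True)
    best=min((least_squares(res,[.4,.1,.03,y],loss="soft_l1") for y in(0,1.57,3.14,-1.57)),key=lambda s:s.cost)
    p=best.x; print(p,np.degrees(p[3]),best.cost); print(best.fun.reshape(-1,2).round(1))
    np.save("p.npy",p)
    R,t=T(p); print(R)
    for k,P in dict(sleeve=(21,0,25),seat=(223,0,25),pivot=(256,38,23),closedtip=(256,-20,23)).items(): print(k,g2w(p,P))
    # arm angle from knob top (z 48)
    def knob(a): return g2w(p,(256-58*np.sin(a),38-58*np.cos(a),48))
    # points
    for a in np.arange(1,2.61,.1): print(round(a,2),proj("top",knob(a)).round(1),proj("side",knob(a)).round(1),knob(a))
    for k,q,z in[("usb",(275.4,275.5),.005),("hex",(413.4,205.5),.003),("fl",(382.2,178.1),.02),("bush",(356.2,177),.02),("brush",(321.3,148.9),.01)]: 
        w=plane("top",q,z); print(k,w,(R.T@(w-t)*1000).round())
E
python3 fit.py
```

```text
Traceback (most recent call last):
  File "fit.py", line 12, in <module>
    best=min((least_squares(res,[.4,.1,.03,y],loss="soft_l1") for y in(0,1.57,3.14,-1.57)),key=lambda s:s.cost)
  File "fit.py", line 12, in <genexpr>
    best=min((least_squares(res,[.4,.1,.03,y],loss="soft_l1") for y in(0,1.57,3.14,-1.57)),key=lambda s:s.cost)
              ~~~~~~~~~~~~~^^^^^^^^^^^^^^^^^^^^^^^^^^^^^^^^^^
  File "fit.py", line 9, in res
    def res(p): return np.concatenate([proj(n,g2w(p,P))-q for n,P,q in obs])
                                       ~~~~^^^^^^^^^^^^
  File "h.py", line 17, in proj
    c,f,o,R=cal(n); q=rot(R).T@(np.array(P)-o); u=q[:2]/q[2]
            ~~~^^^
  File "h.py", line 4, in cal
    c=manip.calibration(n); f=200/np.tan(np.radians(c["fovy"])/2)
ValueError: time passes only in moves, steps and waits
```

Calibration calls seem to be limited, so I'll cache them.

```bash
sed -i 's/^def cal(n):/from functools import cache\n@cache\ndef cal(n):/' h.py; python3 fit.py; python3 -c "
from station import manip;print(manip.get_obs()['time'])"
```

```text
[ 0.5242 -0.0957  0.0255  1.1145] 63.8552037507815 6.212253564667237
[[ 1.2 -0. ]
 [ 0.9 -0.1]
 [-1.3  1.6]
 [ 2.9  1. ]
 [-0.2 -0.4]
 [ 0.2 -1. ]
 [-0.3 -1.1]
 [ 0.6 -0.6]]
[[ 0.439  -0.8977 -0.0384]
 [ 0.8943  0.4406 -0.0782]
 [ 0.0872  0.      0.9962]]
sleeve [ 0.5324 -0.0788  0.0522]
seat [0.6211 0.1018 0.0698]
pivot [0.6016 0.1482 0.0707]
closedtip [0.6536 0.1227 0.0707]
1.0 [323.8 196.1] [318.  188.7] [0.6073 0.0888 0.0914]
1.1 [324.  199.1] [320.8 188.8] [0.6015 0.0884 0.0911]
1.2 [323.9 202.2] [323.5 188.9] [0.5957 0.0887 0.0909]
1.3 [323.6 205.2] [326.2 189.2] [0.59   0.0894 0.0908]
1.4 [322.9 208.2] [328.8 189.5] [0.5844 0.0908 0.0907]
1.5 [321.9 211.1] [331.4 189.9] [0.5789 0.0927 0.0906]
1.6 [320.6 213.9] [333.8 190.3] [0.5736 0.0952 0.0906]
1.7 [319.  216.5] [336.1 190.8] [0.5686 0.0981 0.0906]
1.8 [317.2 219. ] [338.3 191.4] [0.564  0.1016 0.0907]
1.9 [315.1 221.3] [340.4 192. ] [0.5597 0.1054 0.0909]
2.0 [312.8 223.4] [342.2 192.7] [0.5558 0.1097 0.091 ]
2.1 [310.3 225.3] [343.9 193.4] [0.5523 0.1144 0.0913]
2.2 [307.6 226.9] [345.3 194.2] [0.5494 0.1194 0.0915]
2.3 [304.7 228.2] [346.5 195. ] [0.5469 0.1246 0.0919]
2.4 [301.8 229.2] [347.5 195.8] [0.545  0.1301 0.0922]
2.5 [298.7 230. ] [348.2 196.7] [0.5436 0.1357 0.0926]
2.6 [295.6 230.4] [348.6 197.5] [0.5429 0.1414 0.093 ]
usb [0.4654 0.1869 0.005 ] [225. 177. -40.]
hex [ 0.6046 -0.0955  0.003 ] [ 33. -72. -26.]
fl [ 0.6592 -0.0313  0.02  ] [116. -93. -16.]
bush [0.6622 0.022  0.02  ] [165. -72. -20.]
brush [0.7268 0.0934 0.01  ] [257. -99. -38.]
1.2
```

```bash
python3 - <<'E'
from fit import *
np.set_printoptions(precision=4,suppress=True)
p=np.load("p.npy")
print("start",manip.get_obs()["ee_pos"])
for a,gap in[(1.8,14),(1.8,0),(1.6,0),(1.4,0),(1.2,0),(1,0),(.8,0),(.6,0),(.4,0),(.2,0),(0,0),(0,-4)]:
    u=np.array([-np.sin(a),-np.cos(a)]);m=np.array([np.cos(a),-np.sin(a)])
    c=8*abs(m[0])+12.5*abs(m[1])+5+gap
    q=np.array([256,38])+40*u-c*m
    print(a,gap,q.round(),g2w(p,(*q,22))+[0,0,.022])
E
python3 -m jog '[[0.03,-0.04,0,0,0,-10,-1],[0.06,-0.09,0,0,0,-20,-1],[0.09,-0.14,0,0,0,-30,-1],[0.12,-0.19,0,0,0,-40,-1],[0.15,-0.24,0,0,0,-50,-1]]' 20
```

```text
start [0.2434 0.6027 0.2275]
1.8 14 [225.  79.] [0.5508 0.1383 0.089 ]
1.8 0 [221.  66.] [0.5616 0.1295 0.0887]
1.6 0 [217.  57.] [0.5673 0.1213 0.0883]
1.4 0 [213.  50.] [0.5725 0.1153 0.088 ]
1.2 0 [212.  42.] [0.5788 0.1103 0.0879]
1 0 [212.  33.] [0.5865 0.1064 0.0879]
0.8 0 [214.  24.] [0.5955 0.1044 0.088 ]
0.6 0 [218.  16.] [0.6051 0.1044 0.0884]
0.4 0 [225.   8.] [0.6148 0.1069 0.089 ]
0.2 0 [233.   2.] [0.624  0.1118 0.0897]
0 0 [243.  -2.] [0.6318 0.119  0.0906]
0 -4 [247.  -2.] [0.6335 0.1226 0.0909]
time: 1.82
ee_pos: [0.3941, 0.3611, 0.2277]
orientation: [0.0, 0.59, 0.807, 0.0]
force: [0.6, 0.8, 0.3]
opening: 0.0474
finger_force: 0.0
```

```bash
python3 -m jog '[[0.03,-0.045,0,0,0,-9,-1],[0.06,-0.09,0,0,0,-18,-1],[0.09,-0.135,0,0,0,-27,-1],[0.12,-0.18,0,0,0,-36,-1],[0.155,-0.222,0,0,0,-44.1,-1]]'
python3 -m jog '[[0,0,-0.03,0,0,0,-1],[0,0,-0.06,0,0,0,-1],[0,0,-0.08,0,0,0,-1],[0,0,-0.08,0,0,0,-1]]'
python3 - <<'E'
from h import *
import numpy as np
cv2.imwrite("pics/side1.png",cv2.resize(manip.capture("side")[130:290,220:440,::-1],None,fx=3.6,fy=3.6,interpolation=cv2.INTER_CUBIC))
o=manip.get_obs();print(o["opening"],o["ee_pos"]);print(proj("side",o["ee_pos"]-[0,0,.022]))
E
```

```text
time: 2.45
ee_pos: [0.5492, 0.1391, 0.2278]
orientation: [0.0, 0.85, 0.527, 0.0]
force: [-0.6, 1.0, 0.8]
opening: 0.0011
finger_force: 0.0
time: 2.95
ee_pos: [0.5473, 0.1408, 0.1459]
orientation: [-0.001, 0.848, 0.529, -0.001]
force: [0.4, 0.7, 0.4]
opening: 0.0003
finger_force: 0.0
0.00041204418535636337 [0.54830886 0.14089248 0.1474105 ]
[346.13875597 182.0319158 ]
```

View pics/side1.png

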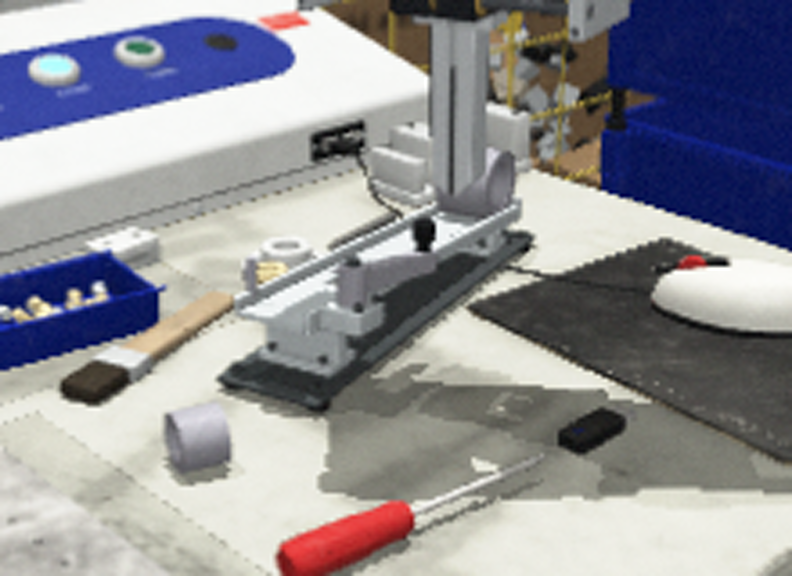

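The fingertip shows at about side (347,184) against a computed (346,182), so the calibration holds. It is above and outside the bar. I descend and push.

```bash
python3 -m jog '[[0,0,-0.03,0,0,0,-1],[0,0,-0.058,0,0,0,-1],[0,0,-0.058,0,0,0,-1],[0.006,-0.006,-0.058,0,0,0,-1],[0.013,-0.011,-0.059,0,0,0,-1]]'
python3 -m jog '[[0.006,-0.008,0,0,0,0,-1],[0.011,-0.014,0,0,0,0,-1],[0.017,-0.019,-0.001,0,0,0,-1],[0.025,-0.023,-0.001,0,0,0,-1],[0.029,-0.024,-0.001,0,0,0,-1]]'
```

```text
time: 3.62
ee_pos: [0.5633, 0.1294, 0.0906]
orientation: [0.001, 0.848, 0.529, 0.002]
force: [0.3, -0.4, 0.9]
opening: 0.0005
finger_force: 0.0
time: 4.25
ee_pos: [0.5908, 0.1054, 0.0876]
orientation: [-0.0, 0.849, 0.529, -0.0]
force: [-1.9, 1.8, 4.8]
opening: 0.0001
finger_force: 2.0
```

```bash
python3 -m jog '[[0.005,-0.001,0.001,0,0,0,-1],[0.015,-0.001,0.002,0,0,0,-1],[0.024,0.001,0.003,0,0,0,-1],[0.034,0.006,0.003,0,0,0,-1],[0.039,0.010,0.004,0,0,0,-1]]'
python3 - <<'E'
from h import *
for n in("side","top"):
    im=manip.capture(n); print(n,[(np.round(d["position"],1).tolist(),round(d["p"],2)) for d in manip.tip_of(n,"stop_tip")])
    c=im[150:260,260:430] if n=="side" else im[130:260,260:430]
    cv2.imwrite(f"pics/{n}2.png",cv2.resize(c[:,:,::-1],None,fx=4,fy=4,interpolation=cv2.INTER_CUBIC))
o=manip.get_obs();print(o["force"],o["ee_pos"])
E
```

```text
time: 4.88
ee_pos: [0.6301, 0.1158, 0.0911]
orientation: [0.0, 0.848, 0.529, -0.0]
force: [-1.0, -1.6, -1.2]
opening: 0.0003
finger_force: 0.8
side [([291.9, 198.6], 0.61)]
top []
[0.51731104 1.19568379 0.90086789] [0.62997488 0.11593179 0.09167143]
```

View pics/side2.png

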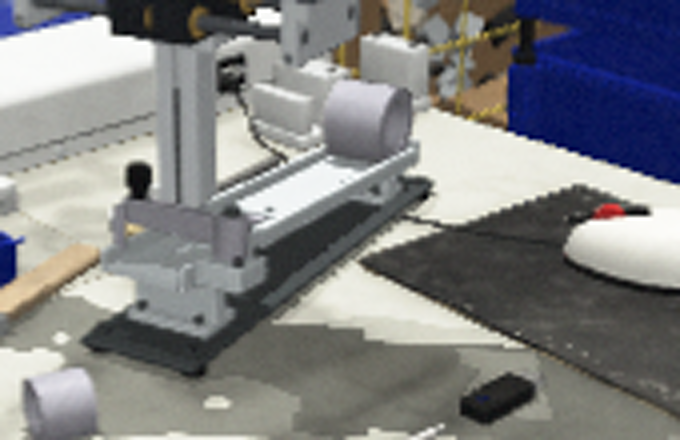

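The arm is almost straight across: knob at side (295,194), hub at (317,204). I press on gently to the pin.

```bash
python3 -m jog '[[0.001,0.002,0,0,0,0,-1],[0.002,0.004,0,0,0,0,-1],[0.003,0.006,0,0,0,0,-1],[0.003,0.006,0,0,0,0,-1]]'
```

```text
time: 5.58
ee_pos: [0.631, 0.1179, 0.0917]
orientation: [0.002, 0.848, 0.53, -0.004]
force: [-7.3, -12.9, 6.0]
opening: 0.0007
finger_force: 7.9
```

```bash
python3 -m jog '[[-0.01,-0.02,0,0,0,0,-1],[-0.01,-0.02,0.03,0,0,0,-1],[-0.01,-0.02,0.06,0,0,0,-1],[-0.01,-0.02,0.06,0,0,0,-1]]'
python3 - <<'E'
from fit import *
np.set_printoptions(precision=4,suppress=True)
p=np.load("p.npy"); p0=p
for n in("side","top"):
    im=manip.capture(n)
    for k in("stop_tip","stop_pivot","sleeve"): print(n,k,[(np.round(d["position"],1).tolist(),round(d["p"],2)) for d in manip.tip_of(n,k)])
    print([proj(n,g2w(p,P)).round(1) for P in((256,-20,23),(256,38,23),(21,0,25))])
    c=im[170:230,260:350]
    cv2.imwrite(f"pics/{n}3.png",cv2.resize(c[:,:,::-1],None,fx=7,fy=7,interpolation=cv2.INTER_CUBIC))
for x in(-28,-12,0,192,194): print(x,g2w(p,(x,0,20))+[0,0,.022])
print(manip.get_obs()["ee_pos"])
E
```

```text
time: 6.08
ee_pos: [0.6241, 0.1015, 0.1543]
orientation: [0.001, 0.849, 0.529, 0.003]
force: [0.4, -0.2, 0.0]
opening: 0.0005
finger_force: 0.0
side stop_tip [([290.8, 201.3], 0.78)]
side stop_pivot [([317.6, 209.3], 0.8), ([320.5, 196.6], 0.57)]
side sleeve [([349.8, 181.0], 0.85), ([271.4, 245.7], 0.73), ([337.6, 280.0], 0.66)]
[array([294.8, 203.4]), array([319.1, 208.7]), array([352. , 180.6])]
top stop_tip []
top stop_pivot []
top sleeve [([412.5, 238.1], 0.68), ([259.9, 169.1], 0.66), ([416.9, 239.8], 0.61)]
[array([306.2, 175.2]), array([292.9, 201.6]), array([411.5, 237.6])]
-28 [ 0.5111 -0.1223  0.065 ]
-12 [ 0.5181 -0.108   0.0664]
0 [ 0.5234 -0.0972  0.0674]
192 [0.6077 0.0745 0.0842]
194 [0.6086 0.0763 0.0843]
[0.6218 0.1018 0.1503]
```

View pics/side3.png

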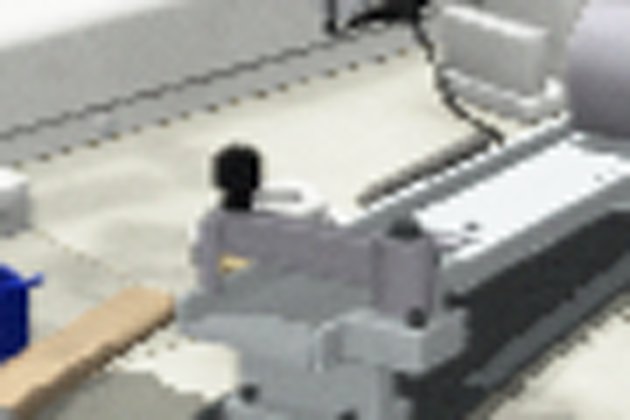

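The arm lies across against the pin: bar from hub at side (319,205) to its end at (290,203), with the pin just behind the end. Now I go behind the sleeve.

```bash
python3 -m jog '[[-0.025,-0.05,0,0,0,0,-1],[-0.05,-0.1,0,0,0,0,-1],[-0.075,-0.15,0,0,0,0,-1],[-0.1,-0.2,0,0,0,0,-1],[-0.113,-0.228,0,0,0,0,-1]]'
python3 -m jog '[[0,0,-0.03,0,0,0,-1],[0,0,-0.06,0,0,0,-1],[0,0,-0.08,0,0,0,-1],[0,0,-0.086,0,0,0,-1],[0,0,-0.086,0,0,0,-1]]'
python3 - <<'E'
from fit import *
p=np.load("p.npy");R,t=T(p)
im=manip.capture("side")
cv2.imwrite("pics/side4.png",cv2.resize(im[140:230,280:420,::-1],None,fx=5,fy=5,interpolation=cv2.INTER_CUBIC))
o=manip.get_obs();print(o["force"],o["ee_pos"],R.T@(o["ee_pos"]-[0,0,.022]-t)*1000)
E
```

```text
time: 7.1
ee_pos: [0.5081, -0.1281, 0.1512]
orientation: [-0.0, 0.849, 0.528, -0.0]
force: [0.1, 0.2, 0.6]
opening: 0.0006
finger_force: 0.0
time: 7.72
ee_pos: [0.5094, -0.1262, 0.0654]
orientation: [-0.0, 0.848, 0.529, -0.0]
force: [0.5, -0.7, 0.4]
opening: 0.0002
finger_force: 0.0
[ 0.26002    -0.63105659  0.5050098 ] [ 0.50987833 -0.12643102  0.06607481] [-32.17569576  -0.72521143  21.45593175]
```

View pics/side4.png

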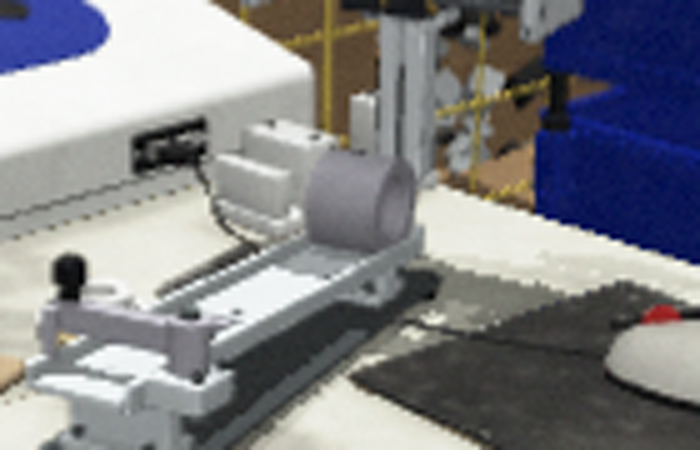

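The finger stands behind the sleeve, clear of the lip (tip at about side (364,177), sleeve at (352,180)). I push uphill.

```bash
python3 -m jog '[[0.0044,0.0089,0.0009,0,0,0,-1],[0.0088,0.0179,0.0017,0,0,0,-1],[0.0132,0.0268,0.0026,0,0,0,-1],[0.0176,0.0358,0.0035,0,0,0,-1],[0.0220,0.0447,0.0044,0,0,0,-1]]'
python3 -m jog '[[0.0053,0.0107,0.0010,0,0,0,-1],[0.0105,0.0215,0.0021,0,0,0,-1],[0.0158,0.0322,0.0031,0,0,0,-1],[0.0211,0.0429,0.0042,0,0,0,-1],[0.0263,0.0537,0.0052,0,0,0,-1]]'
python3 - <<'E'
from fit import *
p=np.load("p.npy");R,t=T(p)
for n in("side","top"):
    im=manip.capture(n)
    print(n,[(np.round(d["position"],1).tolist(),round(d["p"],2)) for d in manip.tip_of(n,"sleeve")])
o=manip.get_obs();g=R.T@(o["ee_pos"]-[0,0,.022]-t)*1000;print(o["force"],g)
print(proj("side",g2w(p,(g[0]+33,0,25))),proj("top",g2w(p,(g[0]+33,0,25))))
E
```

```text
time: 8.4
ee_pos: [0.5317, -0.0808, 0.0699]
orientation: [-0.0, 0.848, 0.529, -0.0]
force: [-0.0, -0.5, 0.9]
opening: 0.0
finger_force: 0.2
time: 9.02
ee_pos: [0.558, -0.0271, 0.0751]
orientation: [-0.0, 0.848, 0.529, -0.0]
force: [-0.4, -1.2, 0.2]
opening: 0.0004
finger_force: 0.2
side [([274.6, 249.6], 0.72), ([334.8, 187.4], 0.55), ([315.8, 208.9], 0.23)]
top [([362.6, 217.9], 0.72), ([257.2, 169.4], 0.52)]
[-0.00491922 -0.30549896  0.61990263] [77.95386037 -0.14630773 20.79299258]
[335.61372121 188.52156055] [369.32290242 216.99400478]
```

```bash
python3 -m jog '[[0.0053,0.0107,0.0010,0,0,0,-1],[0.0105,0.0215,0.0021,0,0,0,-1],[0.0158,0.0322,0.0031,0,0,0,-1],[0.0211,0.0429,0.0042,0,0,0,-1],[0.0263,0.0537,0.0052,0,0,0,-1]]'
python3 -m jog '[[0.0035,0.0072,0.0007,0,0,0,-1],[0.0070,0.0143,0.0014,0,0,0,-1],[0.0105,0.0215,0.0021,0,0,0,-1],[0.0140,0.0286,0.0028,0,0,0,-1],[0.0176,0.0358,0.0035,0,0,0,-1]]'
python3 -m jog '[[0.0018,0.0036,0.0003,0,0,0,-1],[0.0035,0.0072,0.0007,0,0,0,-1],[0.0044,0.0089,0.0009,0,0,0,-1],[0.0053,0.0107,0.0010,0,0,0,-1],[0.0053,0.0107,0.0010,0,0,0,-1]]'
python3 - <<'E'
from fit import *
p=np.load("p.npy");R,t=T(p)
for n in("side","top"):
    im=manip.capture(n)
    print(n,[(np.round(d["position"],1).tolist(),round(d["p"],2)) for d in manip.tip_of(n,"sleeve")])
    print([(x,proj(n,g2w(p,(x,0,25))).round(1)) for x in(215,221,226)])
    if n=="side":cv2.imwrite("pics/side5.png",cv2.resize(im[140:240,260:400,::-1],None,fx=5,fy=5,interpolation=cv2.INTER_CUBIC))
o=manip.get_obs();g=R.T@(o["ee_pos"]-[0,0,.022]-t)*1000;print(o["force"],g)
E
```

```text
time: 9.85
ee_pos: [0.5844, 0.0265, 0.0804]
orientation: [0.0, 0.848, 0.529, -0.0]
force: [-1.2, -0.6, 0.3]
opening: 0.0004
finger_force: 0.6
time: 10.48
ee_pos: [0.6019, 0.0621, 0.0838]
orientation: [-0.0, 0.849, 0.529, 0.0]
force: [0.8, 0.5, 0.3]
opening: 0.0003
finger_force: 0.0
time: 11.1
ee_pos: [0.6069, 0.0724, 0.0848]
orientation: [-0.0, 0.848, 0.529, 0.0]
force: [0.3, -0.4, 0.6]
opening: 0.0006
finger_force: 0.0
side [([304.3, 199.8], 0.86), ([270.1, 248.1], 0.84), ([333.4, 277.9], 0.73)]
[(215, array([313.1, 199.4])), (221, array([311.7, 200.1])), (226, array([310.5, 200.6]))]
top [([258.1, 170.6], 0.6)]
[(215, array([320.8, 193.3])), (221, array([318., 192.])), (226, array([315.7, 190.8]))]
[-0.32762415  0.16656736 -0.30010659] [189.72380359  -0.21708774  20.75921114]
```

View pics/side5.png

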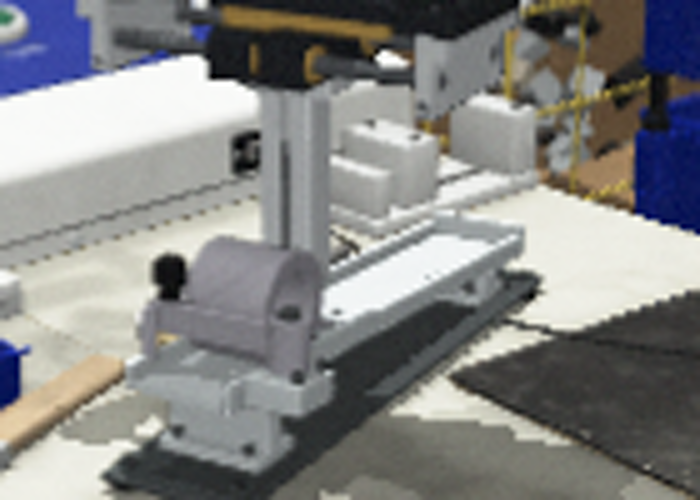

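```bash
python3 -m jog '[[0.0007,0.0013,0.0001,0,0,0,-1],[0.0013,0.0027,0.0003,0,0,0,-1],[0.0013,0.0027,0.0003,0,0,0,-1]]'
python3 -m jog '[[-0.0022,-0.0045,-0.0004,0,0,0,-1],[-0.0066,-0.0134,-0.0013,0,0,0,-1],[-0.0132,-0.0268,-0.0026,0,0,0,-1],[-0.0220,-0.0447,-0.0044,0,0,0,-1],[-0.0264,-0.0537,-0.005,0,0,0,-1]]'
python3 -m jog '[[0,0,0.05,0,0,0,-1],[0,0,0.1,0,0,0,-1],[-0.02,-0.06,0.13,0,0,0,-1],[-0.05,-0.12,0.13,0,0,0,-1],[-0.08,-0.17,0.13,0,0,0,-1]]'
python3 - <<'E'
from fit import *
p=np.load("p.npy");R,t=T(p)
for n in("side","top"):
    im=manip.capture(n)
    print(n,[(np.round(d["position"],1).tolist(),round(d["p"],2)) for d in manip.tip_of(n,"sleeve")])
    cv2.imwrite(f"pics/{n}6.png",cv2.resize((im[160:230,260:360] if n=="side" else im[150:240,260:400])[:,:,::-1],None,fx=5,fy=5,interpolation=cv2.INTER_CUBIC))
a,b=[cv2.imread(f"pics/{n}6.png") for n in("side","top")]
a=cv2.copyMakeBorder(a,0,b.shape[0]-a.shape[0],0,0,cv2.BORDER_CONSTANT); c=cv2.hconcat([a,b]); cv2.imwrite("pics/both6.png",cv2.resize(c,None,fx=.66,fy=.66))
E
```

```text
time: 11.68
ee_pos: [0.6075, 0.0737, 0.0848]
orientation: [0.001, 0.848, 0.529, -0.002]
force: [-1.5, -6.5, 1.3]
opening: 0.0
finger_force: 3.4
time: 12.3
ee_pos: [0.5809, 0.0199, 0.0798]
orientation: [-0.0, 0.849, 0.529, -0.0]
force: [-0.9, 0.4, 0.2]
opening: 0.0
finger_force: 0.0
time: 12.92
ee_pos: [0.5046, -0.1444, 0.2109]
orientation: [0.001, 0.848, 0.529, 0.001]
force: [-0.5, -0.6, 0.2]
opening: 0.0004
finger_force: 0.0
side [([274.7, 250.2], 0.64), ([308.4, 200.6], 0.56)]
top [([316.2, 194.2], 0.91), ([256.4, 170.8], 0.7)]
```

View pics/both6.png

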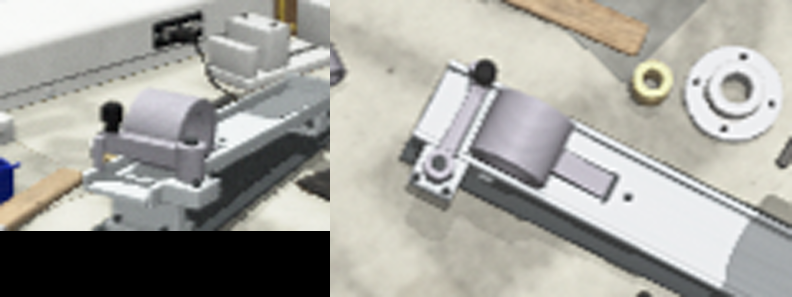

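The sleeve sits at top (316,193) against the catch. The stop arm is straight across and the lying things are where they were. I take one more look to confirm the sleeve is still, then hand in.

```bash
python3 -m jog '[[0,0,0.02,0,0,0,-1],[0,0,0.02,0,0,0,-1],[0,0,0.02,0,0,0,-1],[0,0,0.02,0,0,0,-1],[0,0,0.02,0,0,0,-1]]'
python3 - <<'E'
from h import *
manip.capture("top"); d=manip.tip_of("top","sleeve"); print([x["position"] for x in d])
if any(np.linalg.norm(np.array(x["position"])-[316.2,194.2])<6 for x in d): print(manip.close_job())
E
```

```text
time: 13.75
ee_pos: [0.5052, -0.1422, 0.2294]
orientation: [-0.0, 0.848, 0.529, -0.0]
force: [0.5, 0.7, 0.5]
opening: 0.0007
finger_force: 0.0
[[257.7, 170.0], [316.8, 194.7], [305.5, 172.1]]
the job is handed in; nothing more can be done
None
```

I handed the job in at about 14 s: the stop arm is closed against its pin, the sleeve rests at the top between the catch and the arm, and the robot is clear of everything; the hand-in gave back no verdict.

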